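# Charge a bench feeder's gravity tube and knock its lock pin home

### The job

Take the dust cap off the feeder's upright tube, load every aluminium sleeve from the rubber mat end to end down the tube, and put the cap back on, fully seated. Then take the mallet and, with its head, knock the sprung lock pin beside the tube fully down; last, stand the mallet on its head again in the middle of its cork pad. Do not disturb the bottle, the glass dish or the grey case.

Things in the scene. Friction and masses are not known exactly. Their poses are not given: they have to be found in the camera images.
- sleeve1: one of up to five identical knurled aluminium sleeves (plain round solid drums with closed ends and a dark band near the top), 40 mm diameter, 40 mm tall, 0.12 kg, standing upright and scattered on the rubber mat (mat 4 mm thick); three to five are present, None if absent; origin at the centre of its underside, z up
- sleeve2: one of up to five identical knurled aluminium sleeves (plain round solid drums with closed ends and a dark band near the top), 40 mm diameter, 40 mm tall, 0.12 kg, standing upright and scattered on the rubber mat (mat 4 mm thick); three to five are present, None if absent; origin at the centre of its underside, z up
- sleeve3: one of up to five identical knurled aluminium sleeves (plain round solid drums with closed ends and a dark band near the top), 40 mm diameter, 40 mm tall, 0.12 kg, standing upright and scattered on the rubber mat (mat 4 mm thick); three to five are present, None if absent; origin at the centre of its underside, z up
- sleeve4: one of up to five identical knurled aluminium sleeves (plain round solid drums with closed ends and a dark band near the top), 40 mm diameter, 40 mm tall, 0.12 kg, standing upright and scattered on the rubber mat (mat 4 mm thick); three to five are present, None if absent; origin at the centre of its underside, z up
- sleeve5: one of up to five identical knurled aluminium sleeves (plain round solid drums with closed ends and a dark band near the top), 40 mm diameter, 40 mm tall, 0.12 kg, standing upright and scattered on the rubber mat (mat 4 mm thick); three to five are present, None if absent; origin at the centre of its underside, z up
- tube_mouth (a point): centre of the top rim of the feeder's upright tube, 244 mm above the bench, 228 mm above the tube's floor; z up. Octagonal aluminium, 45 mm across inside, 4 mm walls, 18 mm viewing slots on the +x and -x sides; the top 10 mm flares to 56 mm inside, 65 mm outside. It stands on a white base plate 150 (x) by 270 (y) by 12 mm with a low grey block. At the start the cap is on it
- tube_floor (a point): centre of the tube's inner floor, where the first sleeve comes to rest; z up. A sleeve let go upright in the mouth slides down by itself; five sleeves stack to 200 mm, which leaves room for the cap
- cap: black dust cap, 58 mm tall, 0.12 kg: below a plug of 38 mm diameter, 22 mm long; a flange of 70 mm diameter, 8 mm thick; on top a round knob of 24 mm diameter, 28 mm high to hold it by. Origin at the centre of the plug's underside, z up. Seated, the flange rests on the tube's rim (origin 22 mm below the mouth). Off the tube it stands stably on its plug on the bench
- lock_pin (a joint): travel of the sprung lock pin, m: 0 up, 0.016 fully down. It stands in a black housing 42 mm in diameter, 140 mm from the tube on the feeder's -y side. Pushing it down takes about 5 N at first and 8 N at the bottom, where it meets a hard stop; its friction keeps it where it is left
- pin_top (a point): centre of the flat top of the lock pin's round steel head (28 mm diameter); moves with the pin; 86 mm above the bench when up, 70 mm when fully down (8 mm above its housing). z up, x and y as the feeder's axes (the tube is 140 mm away along +y): keep the mallet's handle along x to stay clear of the tall tube
- mallet: mallet, 0.32 kg, standing on its head by itself, handle level. White upright cylindrical head 56 mm in diameter, 70 mm tall; its underside is the striking face. Flat-sided wooden handle 22 mm wide, 26 mm high, along the mallet's -x from 28 to 170 mm from the head's axis, centre line 35 mm above the face; centre of mass 18 mm from that axis. Origin at the centre of the lower face, z up
- pad_centre (a point): centre of the top face of the mallet's cork pad, 130 (x) by 110 (y) by 4 mm, fixed on the bench; the head stands here at the start, roughly centred
- bottle: bystander: white plastic bottle 60 mm in diameter and 150 mm tall; origin at the centre of its underside
- dish: bystander: glass dish 90 mm in diameter and 20 mm tall; origin at the centre of its underside
- case: bystander: grey plastic case 70 by 120 by 35 mm tall; origin at the centre of its underside

How it is judged (in metres and radians):
On the way, in this order (a step that is already met when the one before it is completed fails the run):
1. the cap is off the tube (horizontal distance between cap and tube_mouth above 0.06 m), for 0.2 s.
2. all the sleeves present are in the tube (horizontal distance between each of sleeve1, sleeve2, sleeve3, sleeve4, sleeve5 and tube_floor below 0.008 m and z of sleeve1 in the frame of tube_floor between -0.004 and 0.168 m and angle between each of sleeve1, sleeve2, sleeve3, sleeve4, sleeve5's own z axis and vertical below 0.15 rad and z of sleeve2 in the frame of tube_floor between -0.004 and 0.168 m and z of sleeve3 in the frame of tube_floor between -0.004 and 0.168 m and z of sleeve4 in the frame of tube_floor between -0.004 and 0.168 m and z of sleeve5 in the frame of tube_floor between -0.004 and 0.168 m), for 0.2 s.
3. the cap is seated on the loaded tube (all of step 2 and horizontal distance between cap and tube_mouth below 0.008 m and z of cap in the frame of tube_mouth between -0.028 and -0.017 m and angle between cap's own z axis and vertical below 0.1 rad), for 0.2 s.
4. the mallet's head is over the lock pin, the pin still up (horizontal distance between mallet and pin_top below 0.022 m and z of mallet in the frame of pin_top between -0.006 and 0.06 m and value of joint lock_pin below 0.007 m).
5. the lock pin is knocked fully down by the mallet's head (horizontal distance between mallet and pin_top below 0.022 m and z of mallet in the frame of pin_top between -0.006 and 0.008 m and value of joint lock_pin above 0.0135 m).
At the end, for the whole second after the job is handed in: All sleeves present at rest in the tube, upright, within 8 mm of its axis; cap seated (8 mm of the axis, within 5 mm of fully in, tilt under 0.1 rad); lock pin down over 13.5 of 16 mm; mallet still, upright on its head, within 30 mm of the pad's centre (all of step 3 and linear speed of each of sleeve1, sleeve2, sleeve3, sleeve4, sleeve5, mallet below 0.02 m/s and value of joint lock_pin above 0.0135 m and horizontal distance between mallet and pad_centre below 0.03 m and angle between mallet's own z axis and vertical below 0.1 rad and z of mallet in the frame of pad_centre below 0.006 m); the robot touches nothing.
It fails at once if the bottle is moved by more than 30 mm (distance of bottle from where it was at the start of the episode above 0.03 m).
It fails at once if the dish is moved by more than 30 mm (distance of dish from where it was at the start of the episode above 0.03 m).
It fails at once if the case is moved by more than 30 mm (distance of case from where it was at the start of the episode above 0.03 m).
Of sleeve1, sleeve2, sleeve3, sleeve4, sleeve5 only 3 to 5 are there at a start; the rules pass over those that are not, and their reading is None.
At some moment in a run one of sleeve1, sleeve2, sleeve3, sleeve4, sleeve5 may be knocked a few centimetres aside while the robot is not near it.
It also fails if it takes over 208 s, if anything falls off the work surface, if the arm or the gripper's body presses on something with over 40 N, if the wrist force passes 120 N, or if a joint passes its speed limit or range.

### The arm

A 6-joint arm with a two-finger parallel gripper is mounted at the origin on the work surface. World frame = base frame: x ahead of the robot, y to its left, z up, the work surface at z = 0. Lengths are in m, angles in degrees, forces in N, time in s.
With the tool pointing down it reaches from about 0.375 to 0.975 m from the base axis. Payload 3.8 kg.
Tool frame: the origin (TCP) lies at the very end of the fingers, on their centre line; the grasp point (between the pads) lies 19 mm behind it; z points along the fingers, x is the direction in which the jaws open and shut, and the axes are right-handed (so a half turn about z gives the same grasp; the last joint's range is limited). The gripper opens to 88 mm and grips with 3 to 60 N. Pads are 18 mm wide; open, the fingers measure 123 mm over their backs; the gripper's body (75 mm by 187 mm) begins 45 mm behind the grasp point.
Start: joints at [70.422, 15.12, 91.902, -0, 72.978, -2.114], TCP at [0.203, 0.644, 0.239] pointing down, gripper open.
Joint ranges: [-150.88, 150.88], [-54.13, 125.18], [17.81, 147.31], [-75.09, 255.09], [0, 152.58], [-146.25, 146.25]. Speed limits (degrees/s): [147.25, 147.25, 180, 180, 180, 180].

### API

Orientations are given as [roll, pitch, yaw] about the fixed x, y, z axes, in that order (R = Rz(yaw) Ry(pitch) Rx(roll)).
In Python, from station import ctrl gives the robot as it stands. The module is installed in compiled form; this text tells all that it offers.
- The arm moves only by the tool step_arm, never from a script. Its argument "steps" is a list that holds one entry, the list of rows, each a list of 5 numbers: the shift along the world's x, y, z as a fraction of full scale, then the turn about the world's z as a fraction of full scale, then the opening, from 0 (shut) to 1 (fully open). In form: [[[x, y, z, spin, fingers], ...]]. A call has 1 to 12 rows; each row is the pose to reach, as a shift and turn from the pose commanded when the call began; what a row does not reach only later rows make up. Full scale, the value 1, is 200 mm for a shift and 45 degrees for a turn. A row lasts 1/8 s, in which the tool goes at most 62.5 mm and 10.7 degrees, less where a joint would pass 70% of its speed; a pose out of reach is approached as far as the arm can. A call with a number of a shift or a turn outside -1 to 1 is refused whole. A call with a gripper value outside its range is refused whole. The fingers move at their own pace and stop on an object; the grip force is fixed at half the most. Time passes only in rows, so rows that repeat a pose let the fingers close. It gives the time, the measured TCP pose, the force and the opening at its end, in the units of the state.
- ctrl.sense(): the state, without advancing time (a new reading comes with each control period).
- ctrl.capture(name): name is "scene" or "top" or "wrist"; returns the picture (384x512x3 uint8, red, green, blue); there is no depth.
- ctrl.camera_model(name): a dict with "fx", "fy", "cx", "cy" (pixels), "eye" and "attitude" of the camera in the world. Camera axes: x right, y down, z forward; pixel columns grow to the right and rows downward; lengths in m; the calibration is good to about 2 mm. A picture is of the moment at which its call begins: read the wrist's pose just before it. camera_model takes no time and is no camera call; for the wrist camera it gives the pose at the moment of the call.
- ctrl.sign_off(): hands the job in, once; it reports no verdict.
The state is a dict: "time_s": time; "joints": joint angles; "joint_velocities": joint speeds; "tau": joint torques, N m; "ee_pos": TCP position; "tcp_rot": TCP orientation; "wrist_force": force on the tool from outside, world axes, zero at the start; "ft_torque": the same for the moment, N m; "gripper_width": opening from 0.0 (shut) to 1.0 (fully open).
Only numpy, scipy, OpenCV 4.12 (cv2) and the standard library are available. Lean on these libraries where they do the work, as an engineer would, in place of code of your own. Each camera call takes 0.05 s, during which the arm holds its last target. There are 200 camera calls.

## Working session

There is one attempt and no reset: what is moved stays moved. The work goes in short steps, Python scripts to look and compute and a tool call to move; the robot and the scene stay as the last step left them, time stands still between calls to the robot, and variables do not carry over. Pictures are saved under pics/ and viewed, about 12 in all and at most 16, crops included, and the job is handed in when it is done.

Besides the shell and the picture viewer there is one more tool, called after "Emit:" by a JSON object that holds its "op" and its "data". step_arm: Moves the arm, as the interface text tells. Shift numbers are shares of 200 mm and turn numbers shares of 45 degrees, none past 1 either way. Its arguments: {"type":"object","properties":{"steps":{"type":"array"}},"required":["steps"]}

```bash
mkdir -p pics
cat > h.py <<'E'
import numpy as np, cv2
from station import ctrl
def shot(n,f):
    m=ctrl.camera_model(n); im=ctrl.capture(n); cv2.imwrite('pics/'+f,im[:,:,::-1]); np.save('pics/'+f+'.npy',im); return im,m
E
python3 - <<'E'
from h import *
for n in ("scene","top"):
    im,m=shot(n,n+'0.png'); print(m)
print(ctrl.sense()); print(ctrl.camera_model('wrist'))
a=cv2.imread('pics/scene0.png');b=cv2.imread('pics/top0.png')
E
```

```text
{'fx': 440.3377379587117, 'fy': 440.3377379587117, 'cx': 253.43960210382448, 'cy': 185.60228438461826, 'eye': array([ 1.05304584, -0.4032719 ,  1.04824231]), 'attitude': array([-145.42019832,   -0.2023695 ,   51.15733981])}
{'fx': 435.5944427591855, 'fy': 435.5944427591855, 'cx': 250.08365629461608, 'cy': 191.90229948273415, 'eye': array([ 0.40502899, -0.03165422,  1.18791338]), 'attitude': array([-170.00793566,    1.38528161,  -89.89875238])}
{'time_s': 0.1, 'joints': array([ 7.04226668e+01,  1.51651434e+01,  9.19732470e+01,  4.33334774e-04,
        7.29788916e+01, -2.11640418e+00]), 'joint_velocities': array([-0.06556494,  0.00544686, -0.20854483, -0.02965909,  0.02060829,
       -0.03636952]), 'tau': array([ 4.12291718e-05, -5.03623796e+01, -3.58067250e+01,  7.31074344e-02,
        2.34821707e-02, -5.74382329e-05]), 'ee_pos': array([0.20234327, 0.6432763 , 0.2375107 ]), 'tcp_rot': array([-1.79995255e+02,  1.17186716e-01,  7.25389486e+01]), 'wrist_force': array([-0.163655  , -0.17839115,  0.13554515]), 'ft_torque': array([-0.0192756 , -0.04601003, -0.01949309]), 'gripper_width': 0.9959432604374664}
{'fx': 281.79937846219644, 'fy': 281.79937846219644, 'cx': 254.9055717515641, 'cy': 190.4769815444961, 'eye': array([0.11967681, 0.66868261, 0.38464769]), 'attitude': array([1.61155664e+02, 1.02212235e-01, 7.26468453e+01])}
```

View pics/scene0.png

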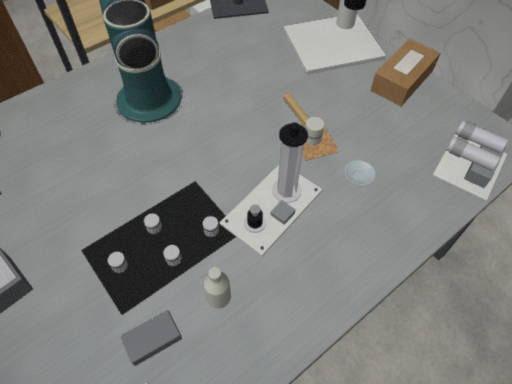

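View pics/top0.png

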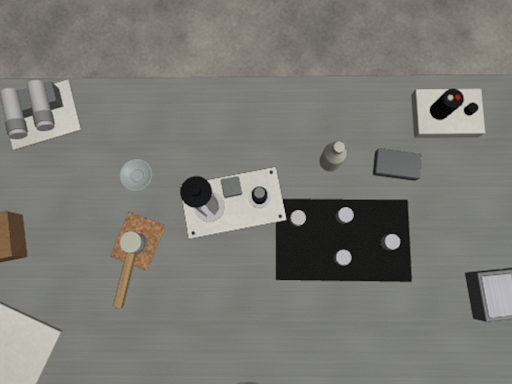

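The scene shows 4 sleeves on the mat (top view ≈ (298,218), (346,215), (344,258), (392,242)), cap and tube at (196,192), lock pin (260,193), mallet head (131,242) with its handle towards (122,300), dish (136,175), bottle (335,155) and case (398,164).

```bash
cat >> h.py <<'E'
from scipy.spatial.transform import Rotation as R
def rot(m): return R.from_euler('xyz',m['attitude'],degrees=True).as_matrix()
def cast(m,u,v,z):
    d=rot(m)@np.array([(u-m['cx'])/m['fx'],(v-m['cy'])/m['fy'],1]); e=m['eye']; return e+d*(z-e[2])/d[2]
def proj(m,p):
    q=rot(m).T@(np.asarray(p)-m['eye']); return np.array([m['fx']*q[0]/q[2]+m['cx'],m['fy']*q[1]/q[2]+m['cy']])
def blobs(mask,amin):
    n,l,s,c=cv2.connectedComponentsWithStats(mask.astype(np.uint8)); return [(c[i],s[i]) for i in range(1,n) if s[i,4]>=amin]
def tri(m1,p1,m2,p2):
    P=[]
    for m,p in((m1,p1),(m2,p2)):
        d=rot(m)@np.array([(p[0]-m['cx'])/m['fx'],(p[1]-m['cy'])/m['fy'],1]); P.append((m['eye'],d/np.linalg.norm(d)))
    A=sum(np.eye(3)-np.outer(d,d) for _,d in P); b=sum((np.eye(3)-np.outer(d,d))@e for e,d in P); return np.linalg.solve(A,b)
E
python3 - <<'E'
from h import *
im=np.load('pics/top0.png.npy'); sc=np.load('pics/scene0.png.npy')
mt=ctrl.camera_model('top'); ms=ctrl.camera_model('scene')
hsv=cv2.cvtColor(im,cv2.COLOR_RGB2HSV)
print('bright on mat')
for c,s in blobs((hsv[200:285,275:412,2]>120),20): 
    c=c+[275,200]; print(c.round(1),s, cast(mt,*c,0.044).round(4))
print('white plates')
for c,s in blobs((hsv[...,2]>175)&(hsv[...,1]<40),60): print(c.round(1),s)
print('cap'); 
for c,s in blobs(hsv[165:215,170:220,2]<35,100): c=c+[170,165]; print(c,s,cast(mt,*c,.252).round(4))
print('pin',cast(mt,260,193,.07), 'mallet',cast(mt,131,242,.074),cast(mt,121,305,.052))
m=((hsv[...,0]<18)&(hsv[...,1]>110))[205:275,100:170]
for c,s in blobs(m,100): c=c+[100,205];print('cork',c,s,cast(mt,*c,.004))
print('bottle',cast(mt,339,148,.15),'dish',cast(mt,136,175,.02),'case',cast(mt,398,163,.035))
print('tri cap', tri(mt,(196,192),ms,(293,135)))
for n,p in dict(tcp=(.2,.64,.24),base=(0,0,0)).items(): print(n,proj(mt,p),proj(ms,p))
cv2.imwrite('pics/z1.png',cv2.resize(im[140:310,90:310,::-1],None,fx=3.6,fy=3.5,interpolation=cv2.INTER_CUBIC))
E
```

```text
bright on mat
[279.3 210.7] [  0   0  11  23 201] [ 0.5559 -0.0809  0.044 ]
[410.3 221. ] [133   0   4  56 109] [ 0.5283 -0.4227  0.044 ]
[345.6 214.3] [ 63   7  16  16 181] [ 0.5462 -0.255   0.044 ]
[297.9 217. ] [ 16  10  15  15 180] [ 0.539  -0.1298  0.044 ]
[392.1 241.2] [110  34  15  16 189] [ 0.4759 -0.3725  0.044 ]
[343.2 256.9] [ 61  50  15  15 188] [ 0.4353 -0.2448  0.044 ]
[336.4 282.9] [  0  80 137   5 431] [ 0.3695 -0.2252  0.044 ]
white plates
[37.7 95.3] [ 33  81  11  29 131]
[ 53.7 119.9] [  11   80   69   69 1376]
[ 10.5 103.4] [  6  89  10  29 124]
[449.8 113.1] [ 417   89   68   44 1985]
[339.  146.7] [335 142   9  10  69]
[238.7 205.8] [ 184  167  102   71 3543]
[345.4 214.3] [339 208  14  14 147]
[298.  217.1] [292 211  13  13 143]
[130.7 242. ] [121 232  19  20 271]
[392.  241.2] [386 235  13  14 151]
[343.2 257. ] [337 250  14  14 152]
[498.5 294.6] [ 483  275   29   42 1032]
[ 22.9 347.1] [   0  304   60   80 3329]
cap
[195.55555556 191.51758087] [ 11  12  30  30 711] [0.5711 0.1107 0.252 ]
pin [ 0.59903024 -0.03010809  0.07      ] mallet [0.47169329 0.30065982 0.074     ] [0.31308507 0.32498424 0.052     ]
cork [139.92592593 238.6089578 ] [  11    8   53   57 1161] [0.48509022 0.29749799 0.004     ]
bottle [ 0.69663786 -0.22407322  0.15      ] dish [0.6589588  0.31198984 0.02      ] case [ 0.68632947 -0.40237633  0.035     ]
tri cap [0.57054547 0.11021983 0.24954068]
tcp [-59.20685199 367.30190238] [338.94209472  -9.39636866]
base [248.64143882 431.4758139 ] [148.65815122  99.00779391]
```

View pics/z1.png

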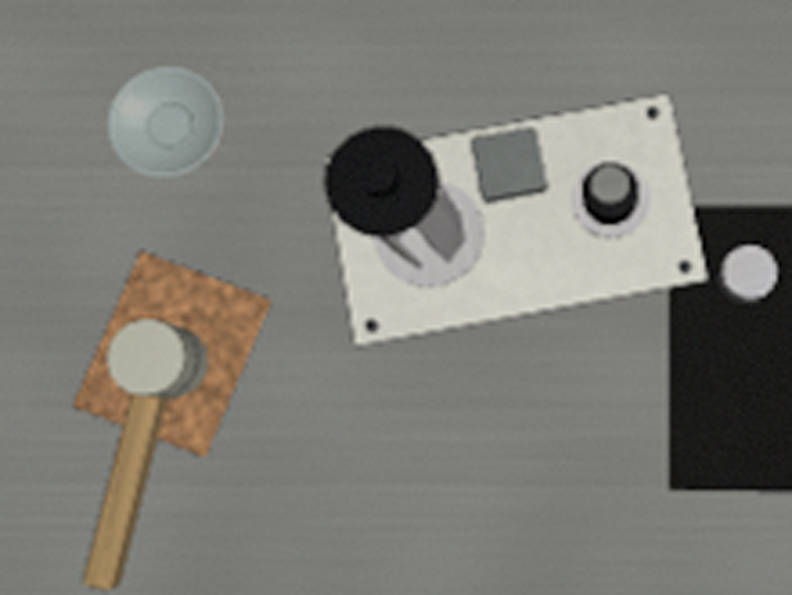

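Emit:
{"op": "step_arm", "data": {"steps": [[[0.3,-0.45,0.6,-0.5,1],[0.6,-0.9,0.6,-1,1],[0.6,-0.9,0.6,-1,1],[0.6,-0.9,0.6,-1,1],[0.6,-0.9,0.6,-1,1],[0.6,-0.9,0.6,-1,1]]]}}

```text
time_s: 0.85
ee_pos: [0.3224, 0.4638, 0.3582]
tcp_rot: [-180.0, 0.0, 27.5]
wrist_force: [0.3, 0.1, -0.2]
gripper_width: 1.002
```

Emit:
{"op": "step_arm", "data": {"steps": [[[0.6,-0.9,0,-1,1],[0.6,-0.9,0,-1,1],[0.6,-0.9,0,-1,1],[0.6,-0.9,0,-1,1],[0.6,-0.9,0,-1,1],[0.6,-0.9,0,-1,1]]]}}

```text
time_s: 1.6
ee_pos: [0.4417, 0.2853, 0.3576]
tcp_rot: [180.0, 0.1, -17.2]
wrist_force: [-0.5, -0.1, -0.3]
gripper_width: 1.0
```

Emit:
{"op": "step_arm", "data": {"steps": [[[0.64,-0.8675,0,-0.278,1],[0.64,-0.8675,0,-0.278,1],[0.64,-0.8675,0,-0.278,1],[0.64,-0.8675,0,-0.278,1],[0.64,-0.8675,0,-0.278,1],[0.64,-0.8675,0,-0.278,1]]]}}

```text
time_s: 2.35
ee_pos: [0.5699, 0.1123, 0.3583]
tcp_rot: [-180.0, 0.1, -29.8]
wrist_force: [-0.3, -0.6, 0.4]
gripper_width: 1.0
```

Run:
```python
from h import *
s=ctrl.sense(); print(s['time_s'],s['ee_pos'],s['tcp_rot'],s['joints'].round(1))
im,m=shot('wrist','w1.png'); print(m)
print(proj(m,(.571,.1105,.252)),proj(m,(.6,-.03,.086)))
mt=ctrl.camera_model('top'); print(cast(mt,260,191.4,.086),cast(mt,138.1,240.9,.004))
```

```text
2.35 [0.56989006 0.11232707 0.35832122] [-1.79992562e+02  7.92600407e-02 -2.98040871e+01] [ 8.7  2.  94.4  0.1 83.6 38.5]
{'fx': 281.79937846219644, 'fy': 281.79937846219644, 'cx': 254.9055717515641, 'cy': 190.4769815444961, 'eye': array([0.61030793, 0.1854604 , 0.50544005]), 'attitude': array([ 1.61076379e+02,  1.56800779e-01, -2.96925080e+01])}
[258.78521305 188.18538097] [315.6538529  218.69133527]
[ 0.60042457 -0.03013932  0.086     ] [0.47887063 0.3022178  0.004     ]
```

View pics/w1.png

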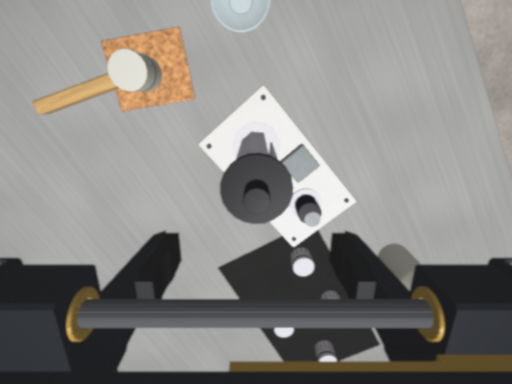

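The wrist view shows the cap flange at (257,188), pin head (312,218), mallet head (129,70) and pad, all agreeing with the top view to a few mm.

Run:
```python
from h import *
im=np.load('pics/w1.png.npy'); m=ctrl.camera_model('wrist'); mt=ctrl.camera_model('top'); ms=ctrl.camera_model('scene')
g=im.max(2)
mask=np.zeros_like(g); mask[145:228,215:297]=g[145:228,215:297]<75
for c,s in blobs(mask,500):
    l=cv2.findContours(mask,cv2.RETR_EXTERNAL,cv2.CHAIN_APPROX_NONE)[0]; l=max(l,key=len)
    p,r=cv2.minEnclosingCircle(l); print('cap',c,s,p,r,cast(m,*p,.252))
hs=cv2.cvtColor(im,cv2.COLOR_RGB2HSV)
sub=im[205:230,298:328].max(2); print(sub[::2,::2])
b=blobs((hs[45:95,100:165,2]>190)&(hs[45:95,100:165,1]<40),100)
for c,s in b: c=c+[100,45]; print('mallet',c,s,cast(m,*c,.074))
# handle: wood line
w=(hs[...,0]>12)&(hs[...,0]<24)&(hs[...,1]>110); w[:,118:]=0; w[:60]=0; w[125:]=0
p=np.argwhere(w)[:,::-1]; P=np.array([cast(m,u,v,.048)[:2] for u,v in p]); l=cv2.fitLine(P.astype(np.float32),2,0,.01,.01).ravel(); print('handle',l,np.degrees(np.arctan2(l[1],l[0])),len(P))
c=[(102,41),(178,27),(194,98),(122,111)]; C=np.array([cast(m,*q,.004) for q in c]); print('pad',C.mean(0),np.linalg.norm(np.diff(C,axis=0),axis=1))
```

```text
cap [247.28618063 176.37758433] [ 222  153   63   55 1838] (254.0, 184.0) 34.48197937011719 [0.56903648 0.11634442 0.252     ]
[[ 27  30  51  72  81  82  82  80  78  74 135 231 242 243 242]
 [ 28  53  78  85  84  84  84  83  83  80  93 203 242 243 243]
 [ 44  76  85  86  86  85  85  84  83  83  83 145 238 243 243]
 [ 64  85  89  87  84  86  98 112 108  95  85 110 225 243 243]
 [ 91  88  90  88  98 140 168 178 177 166 124 115 226 243 243]
 [129  91  91 101 156 184 187 188 190 190 177 158 234 243 244]
 [194 102  93 128 186 192 188 187 187 189 191 212 241 244 244]
 [234 142  97 153 191 193 191 188 187 188 190 218 242 244 244]
 [242 219 143 152 190 193 192 190 186 187 191 226 243 244 241]
 [243 243 235 212 200 193 192 192 190 188 207 239 243 240 215]
 [244 244 244 243 234 210 197 196 199 216 236 242 232 201 179]
 [244 244 244 243 243 240 235 233 237 242 240 223 188 175 175]
 [244 243 243 243 243 243 243 243 242 233 196 180 176 174 176]]
mallet [126.98657188  69.69826224] [   7    4   40   42 1266] [0.46823106 0.3036626  0.074     ]
handle [ 0.9771729  -0.21244541  0.3672027   0.32302085] -12.2656975 1167
pad [0.47590492 0.30372065 0.004     ] [0.12452119 0.10743418 0.12701253]
```

Emit:
{"op": "step_arm", "data": {"steps": [[[0,0,-0.25,0,1],[0,0,-0.45,0,0.6],[0,0,-0.51,0,0.5],[0,0,-0.51,0,0.5],[0,0,-0.51,0,0.2],[0,0,-0.51,0,0],[0,0,-0.51,0,0],[0,0,-0.51,0,0],[0,0,-0.51,0,0],[0,0,-0.51,0,0]]]}}

```text
time_s: 3.65
ee_pos: [0.5708, 0.1104, 0.2574]
tcp_rot: [-180.0, -0.0, -30.0]
wrist_force: [-1.0, -0.1, 3.7]
gripper_width: 0.261
```

Emit:
{"op": "step_arm", "data": {"steps": [[[0,0,0,0,0],[0,0,0,0,0],[0,0,0.1,0,0],[0,0,0.2,0,0],[0,0,0.3,0,0],[0,0,0.4,0,0],[0,0,0.4,0,0]]]}}

```text
time_s: 4.53
ee_pos: [0.5718, 0.1106, 0.3398]
tcp_rot: [-179.8, -0.2, -30.0]
wrist_force: [0.3, -0.1, -1.8]
gripper_width: 0.26
```

Emit:
{"op": "step_arm", "data": {"steps": [[[-0.3,-0.05,0,0,0],[-0.6,-0.1,0,0,0],[-0.85,-0.15,0,0,0],[-0.85,-0.15,-0.2,0,0],[-0.85,-0.15,-0.5,0,0],[-0.85,-0.15,-0.8,0,0],[-0.85,-0.15,-1,0,0],[-0.85,-0.15,-1,0,0]]]}}

```text
time_s: 5.52
ee_pos: [0.3966, 0.0798, 0.1329]
tcp_rot: [179.7, 0.4, -30.0]
wrist_force: [-0.4, -0.2, 0.9]
gripper_width: 0.26
```

Emit:
{"op": "step_arm", "data": {"steps": [[[0,0,-0.2,0,0],[0,0,-0.35,0,0],[0,0,-0.45,0,0],[0,0,-0.49,0,0],[0,0,-0.495,0,0],[0,0,-0.495,0,0],[0,0,-0.495,0,0.5],[0,0,-0.495,0,0.7],[0,0,-0.495,0,0.7],[0,0,-0.2,0,0.8],[0,0,0.3,0,1],[0,0,0.3,0,1]]]}}

```text
time_s: 7.02
ee_pos: [0.4018, 0.0805, 0.2002]
tcp_rot: [-179.8, -0.2, -30.0]
wrist_force: [0.7, -0.5, -0.5]
gripper_width: 0.918
```

Run:
```python
from h import *
im=np.load('pics/w1.png.npy')
s=ctrl.sense(); print(s['time_s'],s['ee_pos'],s['tcp_rot'],s['wrist_force'])
im,m=shot('top','t2.png')
cv2.imwrite('pics/t2c.png',cv2.resize(im[130:310,90:420,::-1],None,fx=2.4,fy=2.4,interpolation=cv2.INTER_CUBIC))
```

```text
7.025 [0.40183085 0.08054636 0.20020408] [-179.8453254    -0.19947726  -29.97554045] [ 0.72289823 -0.52340997 -0.4717601 ]
```

View pics/t2c.png

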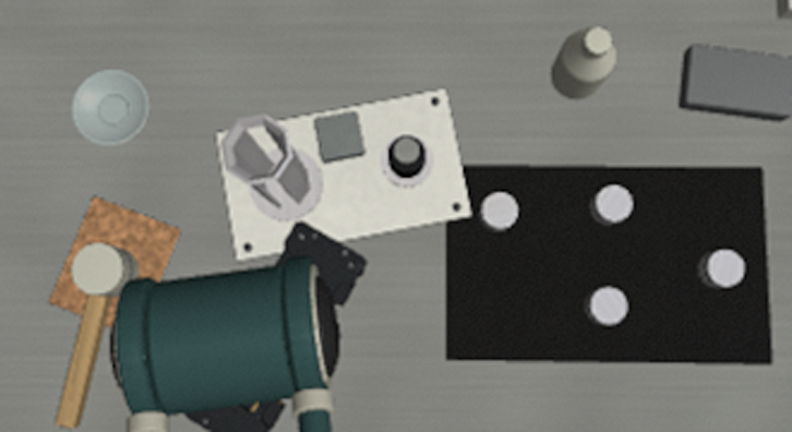

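Emit:
{"op": "step_arm", "data": {"steps": [[[0.25,-0.3,0,0,1],[0.4,-0.6,0,0,1],[0.5,-0.8,0,0,1],[0.5,-0.8,0,0,1],[0.5,-0.8,0,0,1]]]}}

```text
time_s: 7.7
ee_pos: [0.5, -0.0796, 0.196]
tcp_rot: [180.0, 0.1, -30.0]
wrist_force: [0.8, -0.0, -0.2]
gripper_width: 0.998
```

Emit:
{"op": "step_arm", "data": {"steps": [[[0.19,-0.2525,0,0,1],[0.19,-0.2525,-0.1,0,1],[0.19,-0.2525,-0.4,0,1],[0.19,-0.2525,-0.7,0,1],[0.19,-0.2525,-0.895,0,1],[0.19,-0.2525,-0.895,0,1],[0.19,-0.2525,-0.895,0,0.5],[0.19,-0.2525,-0.895,0,0.2],[0.19,-0.2525,-0.895,0,0.2],[0.19,-0.2525,-0.895,0,0.2],[0.19,-0.2525,-0.895,0,0.2],[0.19,-0.2525,-0.895,0,0.2]]]}}

```text
time_s: 9.2
ee_pos: [0.5386, -0.1302, 0.0181]
tcp_rot: [-180.0, 0.0, -30.0]
wrist_force: [-1.4, -0.6, 4.6]
gripper_width: 0.447
```

Run:
```python
from h import *
im=np.load('pics/t2.png.npy'); m=ctrl.camera_model('top')
mt=m
s=ctrl.sense(); print(s['time_s'],s['ee_pos'],s['gripper_width'])
x0,y0=170,165
sub=im[y0:y0+75,x0:x0+60].max(2)
cv2.imwrite('pics/tm.png',cv2.resize(im[y0:y0+75,x0:x0+60,::-1],None,fx=8,fy=8,interpolation=cv2.INTER_CUBIC))
r=[proj(mt,(.571+.0325*np.cos(a),.1107+.0325*np.sin(a),.244)) for a in np.linspace(0,2*np.pi,9)]; print((np.array(r)-[x0,y0])*8)
```

```text
9.2 [ 0.53855332 -0.13017608  0.01808929] 0.44684972245445803
[[211.40128299 102.15633623]
 [127.98340503 136.04665411]
 [ 91.3750851  217.77812476]
 [123.42175619 300.02100229]
 [205.91921543 334.18634926]
 [290.13495904 299.70844591]
 [326.16893331 217.20365213]
 [293.3244069  135.54833801]
 [211.40128299 102.15633623]]
```

View pics/tm.png

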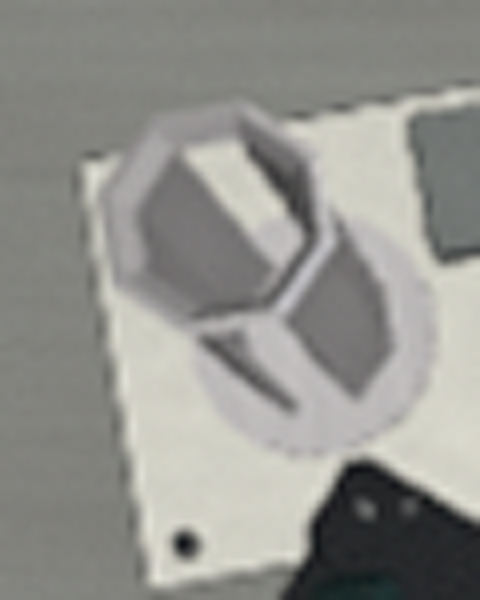

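Emit:
{"op": "step_arm", "data": {"steps": [[[0,0,0,0,0.2],[0,0,0.2,0,0.2],[0,0,0.5,0,0.2],[0,0,0.8,0,0.2],[0,0,1,0,0.2],[0.05,0.25,1,0,0.2],[0.1,0.5,1,0,0.2],[0.1,0.5,1,0,0.2]]]}}

```text
time_s: 10.2
ee_pos: [0.5587, -0.0273, 0.2171]
tcp_rot: [-180.0, 0.0, -29.7]
wrist_force: [-0.2, -0.1, -1.5]
gripper_width: 0.448
```

Emit:
{"op": "step_arm", "data": {"steps": [[[0,0,0.2,0,0.2],[0,0,0.4,0,0.2],[0,0.2,0.4,0,0.2],[0.0625,0.4,0.4,0,0.2],[0.0625,0.6,0.4,0,0.2],[0.0625,0.7025,0.4,0,0.2],[0.0625,0.7025,0.4,0,0.2],[0.0625,0.7025,0.4,0,0.2],[0.0625,0.7025,0.4,0,0.2]]]}}

```text
time_s: 11.32
ee_pos: [0.5711, 0.109, 0.2977]
tcp_rot: [180.0, -0.0, -30.1]
wrist_force: [-0.1, 0.0, -0.7]
gripper_width: 0.444
```

Run:
```python
from h import *
s=ctrl.sense(); print(s['time_s'],s['ee_pos'],s['gripper_width'])
im,m=shot('scene','s2.png')
print(proj(m,(.5715,.1105,.244)))
cv2.imwrite('pics/s2c.png',cv2.resize(im[60:260,190:390,::-1],None,fx=3,fy=3,interpolation=cv2.INTER_CUBIC))
```

```text
11.325 [0.57114471 0.10904784 0.29769301] 0.44396871969047536
[293.09734205 136.72408265]
```

View pics/s2c.png

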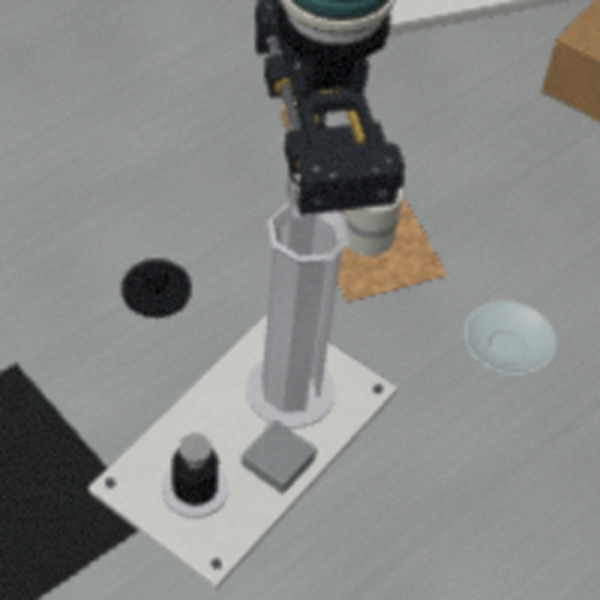

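The mouth octagon is centred at px (293,136.7), exactly as predicted; the cap stands on the bench. Inserting.

Emit:
{"op": "step_arm", "data": {"steps": [[[0,0,-0.08,0,0.2],[0,0,-0.16,0,0.2],[0,0,-0.22,0,0.2],[0,0,-0.24,0,0.2],[0,0,-0.24,0,0.2],[0,0,-0.24,0,0.2]]]}}

```text
time_s: 12.12
ee_pos: [0.5715, 0.1105, 0.2503]
tcp_rot: [-180.0, -0.0, -30.0]
wrist_force: [-0.2, -0.2, -2.1]
gripper_width: 0.441
```

Emit:
{"op": "step_arm", "data": {"steps": [[[0,0,0,0,0.55],[0,0,0,0,0.6],[0,0,0,0,0.7],[0,0,0,0,0.8],[0,0,0.1,0,0.8],[0,0,0.25,0,1],[0,0,0.25,0,1]]]}}

```text
time_s: 13.0
ee_pos: [0.5732, 0.1107, 0.3042]
tcp_rot: [-179.7, -0.3, -30.0]
wrist_force: [-0.5, 0.7, 0.5]
gripper_width: 0.992
```

Run:
```python
from h import *
s=ctrl.sense(); print(s['time_s'],s['ee_pos'],s['gripper_width'],s['wrist_force'])
im,m=shot('scene','s3.png')
cv2.imwrite('pics/s3c.png',cv2.resize(im[110:230,220:350,::-1],None,fx=4,fy=4,interpolation=cv2.INTER_CUBIC))
```

```text
13.0 [0.57318836 0.11071208 0.30416416] 0.9915457737510739 [-0.53707406  0.7168562   0.53063846]
```

View pics/s3c.png

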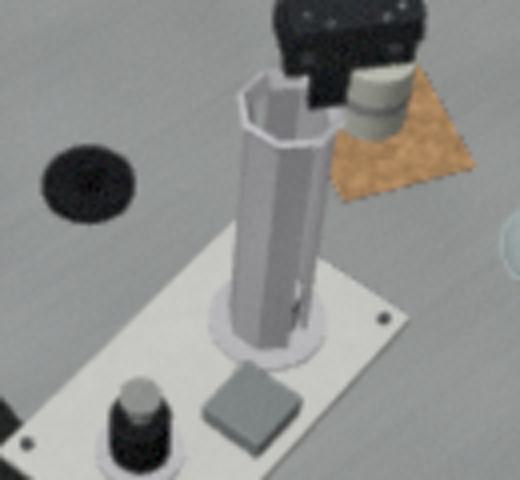

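```bash
cat >> h.py <<'E'
def sleeves():
    im=ctrl.capture('top'); m=ctrl.camera_model('top'); v=im.max(2)
    for c,s in blobs(v[190:300,265:425]>120,60):
        if s[4]<260: c=c+[265,190]; print(c.round(1),s[2:],cast(m,*c,.044).round(4))
E
python3 -c "
from h import *
sleeves()"
```

```text
[345.4 214.2] [ 16  16 191] [ 0.5463 -0.2545  0.044 ]
[392.  241.2] [ 15  16 194] [ 0.4756 -0.3723  0.044 ]
[343.2 257. ] [ 16  16 197] [ 0.4352 -0.2449  0.044 ]
```

Emit:
{"op": "step_arm", "data": {"steps": [[[0,-0.3,0,0,1],[0,-0.6,0,0,1],[0,-0.9,0,0,1],[0,-1,0,0,1],[0,-1,0,0,1]]]}}

```text
time_s: 13.72
ee_pos: [0.5705, -0.0903, 0.2985]
tcp_rot: [180.0, 0.1, -30.1]
wrist_force: [-0.6, 0.4, 0.1]
gripper_width: 1.003
```

Emit:
{"op": "step_arm", "data": {"steps": [[[-0.1275,-0.3,0,0,1],[-0.1275,-0.6,0,0,1],[-0.1275,-0.82,-0.2,0,1],[-0.1275,-0.825,-0.5,0,1],[-0.1275,-0.825,-0.8,0,1],[-0.1275,-0.825,-1,0,1],[-0.1275,-0.825,-1,0,1]]]}}

```text
time_s: 14.6
ee_pos: [0.5427, -0.251, 0.0952]
tcp_rot: [-180.0, 0.6, -29.9]
wrist_force: [0.3, 0.6, 0.8]
gripper_width: 1.002
```

Emit:
{"op": "step_arm", "data": {"steps": [[[0,0,-0.2,0,1],[0,0,-0.36,0,1],[0,0,-0.41,0,1],[0,0,-0.41,0,0.6],[0,0,-0.41,0,0.2],[0,0,-0.41,0,0.2],[0,0,-0.41,0,0.2],[0,0,-0.41,0,0.2],[0,0,-0.41,0,0.2],[0,0,-0.41,0,0.2]]]}}

```text
time_s: 15.85
ee_pos: [0.5456, -0.2547, 0.0181]
tcp_rot: [180.0, -0.0, -30.0]
wrist_force: [-1.8, 0.7, 3.1]
gripper_width: 0.446
```

Emit:
{"op": "step_arm", "data": {"steps": [[[0,0,0.2,0,0.2],[0,0,0.5,0,0.2],[0,0,0.8,0,0.2],[0,0,1,0,0.2],[0,0,1,0,0.2]]]}}

```text
time_s: 16.48
ee_pos: [0.548, -0.2559, 0.222]
tcp_rot: [-180.0, -0.5, -30.0]
wrist_force: [0.8, -0.4, -1.2]
gripper_width: 0.445
```

Emit:
{"op": "step_arm", "data": {"steps": [[[0,0,0.2,0,0.2],[0,0,0.41,0,0.2],[0,0.2,0.41,0,0.2],[0,0.5,0.41,0,0.2],[0,0.8,0.41,0,0.2],[0,1,0.41,0,0.2],[0,1,0.41,0,0.2]]]}}

```text
time_s: 17.35
ee_pos: [0.5444, -0.0519, 0.2967]
tcp_rot: [179.9, 0.2, -29.7]
wrist_force: [0.4, 0.2, -1.3]
gripper_width: 0.445
```

Emit:
{"op": "step_arm", "data": {"steps": [[[0.1275,0.3,0,0,0.2],[0.1275,0.6,0,0,0.2],[0.1275,0.8,0,0,0.2],[0.1275,0.825,0,0,0.2],[0.1275,0.825,0,0,0.2],[0.1275,0.825,0,0,0.2],[0.1275,0.825,-0.1,0,0.2],[0.1275,0.825,-0.2,0,0.2],[0.1275,0.825,-0.25,0,0.2],[0.1275,0.825,-0.25,0,0.2],[0.1275,0.825,-0.25,0,0.2],[0.1275,0.825,-0.25,0,0.2]]]}}

```text
time_s: 18.85
ee_pos: [0.5717, 0.1106, 0.2507]
tcp_rot: [-179.9, -0.1, -30.0]
wrist_force: [0.1, 0.3, -1.5]
gripper_width: 0.447
```

Emit:
{"op": "step_arm", "data": {"steps": [[[0,0,0,0,0.55],[0,0,0,0,0.6],[0,0,0,0,0.7],[0,0,0,0,0.8],[0,0,0.1,0,0.8],[0,0,0.25,0,1],[0,0,0.25,0,1]]]}}

```text
time_s: 19.73
ee_pos: [0.5732, 0.1107, 0.3042]
tcp_rot: [-179.7, -0.3, -30.0]
wrist_force: [0.1, -0.7, 0.4]
gripper_width: 0.992
```

Emit:
{"op": "step_arm", "data": {"steps": [[[0,-0.3,0,0,1],[0,-0.6,0,0,1],[0,-0.9,0,0,1],[0,-1,0,0,1],[0,-1,0,0,1]]]}}

```text
time_s: 20.35
ee_pos: [0.5708, -0.0904, 0.2991]
tcp_rot: [-180.0, 0.1, -30.1]
wrist_force: [0.4, 0.6, -0.5]
gripper_width: 0.999
```

Run:
```python
from h import *
im,m=shot('scene','s4.png')
cv2.imwrite('pics/s4c.png',cv2.resize(im[110:230,220:350,::-1],None,fx=4,fy=4,interpolation=cv2.INTER_CUBIC))
sleeves()
```

```text
[315.4 193.9] [ 26   9 202] [ 0.6008 -0.1771  0.044 ]
[331.5 237.3] [ 17  13 156] [ 0.4859 -0.2163  0.044 ]
[392.  241.2] [ 15  16 193] [ 0.4757 -0.3723  0.044 ]
[343.9 257. ] [ 14  15 179] [ 0.435  -0.2465  0.044 ]
```

View pics/s4c.png

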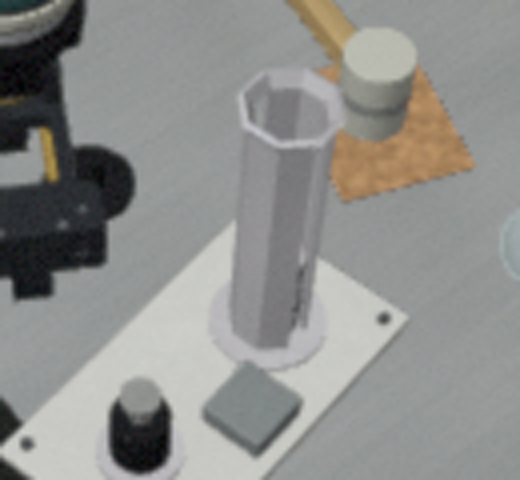

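Emit:
{"op": "step_arm", "data": {"steps": [[[-0.25,-0.25,0,0,1],[-0.45,-0.5,0,0,1],[-0.6815,-0.72,-0.2,0,1],[-0.6815,-0.777,-0.5,0,1],[-0.6815,-0.777,-0.8,0,1],[-0.6815,-0.777,-1,0,1],[-0.6815,-0.777,-1,0,1]]]}}

```text
time_s: 21.32
ee_pos: [0.4317, -0.2414, 0.0956]
tcp_rot: [-180.0, 0.6, -29.9]
wrist_force: [0.8, 0.2, 0.7]
gripper_width: 1.001
```

Emit:
{"op": "step_arm", "data": {"steps": [[[0,0,-0.1,0,1],[0,0,-0.36,0,1],[0,0,-0.41,0,1],[0,0,-0.41,0,0.6],[0,0,-0.41,0,0.2],[0,0,-0.41,0,0.2],[0,0,-0.41,0,0.2],[0,0,-0.41,0,0.2],[0,0,-0.41,0,0.2],[0,0,-0.41,0,0.2]]]}}

```text
time_s: 22.58
ee_pos: [0.4347, -0.2451, 0.018]
tcp_rot: [180.0, 0.0, -30.0]
wrist_force: [-2.1, 0.6, 6.0]
gripper_width: 0.444
```

Emit:
{"op": "step_arm", "data": {"steps": [[[0,0,0.2,0,0.2],[0,0,0.5,0,0.2],[0,0,0.8,0,0.2],[0,0,1,0,0.2],[0,0,1,0,0.2]]]}}

```text
time_s: 23.2
ee_pos: [0.437, -0.2464, 0.2214]
tcp_rot: [180.0, -0.5, -30.0]
wrist_force: [0.8, -0.7, -1.9]
gripper_width: 0.442
```

Emit:
{"op": "step_arm", "data": {"steps": [[[0,0,0.2,0,0.2],[0.1,0.1,0.41,0,0.2],[0.3,0.3,0.41,0,0.2],[0.5,0.5,0.41,0,0.2],[0.6815,0.777,0.41,0,0.2],[0.6815,0.777,0.41,0,0.2],[0.6815,0.777,0.41,0,0.2]]]}}

```text
time_s: 24.08
ee_pos: [0.5701, -0.0893, 0.2969]
tcp_rot: [179.9, 0.2, -29.9]
wrist_force: [0.8, -1.0, -1.3]
gripper_width: 0.446
```

Emit:
{"op": "step_arm", "data": {"steps": [[[0,0.3,0,0,0.2],[0,0.6,0,0,0.2],[0,0.85,0,0,0.2],[0,1,0,0,0.2],[0,1,0,0,0.2],[0,1,0,0,0.2],[0,1,-0.1,0,0.2],[0,1,-0.2,0,0.2],[0,1,-0.25,0,0.2],[0,1,-0.25,0,0.2],[0,1,-0.25,0,0.2],[0,1,-0.25,0,0.2]]]}}

```text
time_s: 25.58
ee_pos: [0.5716, 0.1105, 0.2506]
tcp_rot: [-179.9, -0.1, -30.0]
wrist_force: [-0.3, -0.3, -1.1]
gripper_width: 0.448
```

Emit:
{"op": "step_arm", "data": {"steps": [[[0,0,0,0,0.55],[0,0,0,0,0.6],[0,0,0,0,0.7],[0,0,0,0,0.8],[0,0,0.1,0,0.8],[0,0,0.25,0,1],[0,0,0.25,0,1]]]}}

```text
time_s: 26.45
ee_pos: [0.5732, 0.1107, 0.3042]
tcp_rot: [-179.7, -0.3, -30.0]
wrist_force: [-0.0, 0.6, 0.2]
gripper_width: 0.989
```

```bash
python3 -c "
from h import *
sleeves()"
```

```text
[392.  241.3] [ 15  16 195] [ 0.4756 -0.3722  0.044 ]
```

Emit:
{"op": "step_arm", "data": {"steps": [[[0,-0.3,0,0,1],[0,-0.6,0,0,1],[0,-0.9,0,0,1],[0,-1,0,0,1],[0,-1,0,0,1]]]}}

```text
time_s: 27.12
ee_pos: [0.5706, -0.0904, 0.2987]
tcp_rot: [-180.0, 0.1, -30.1]
wrist_force: [0.0, 0.7, 0.1]
gripper_width: 1.001
```

Emit:
{"op": "step_arm", "data": {"steps": [[[-0.12,-0.3,0,0,1],[-0.24,-0.6,0,0,1],[-0.4,-0.9,0,0,1],[-0.479,-1,0,0,1],[-0.479,-1,0,0,1]]]}}

```text
time_s: 27.75
ee_pos: [0.4748, -0.2895, 0.2994]
tcp_rot: [-180.0, 0.0, -30.1]
wrist_force: [1.3, 0.1, -0.3]
gripper_width: 1.004
```

```bash
python3 -c "
from h import *
sleeves()"
```

```text
[419.5 217.6] [ 12  15 108] [ 0.5372 -0.447   0.044 ]
[391.  272.7] [ 16  16 143] [ 0.3954 -0.3654  0.044 ]
```

Emit:
{"op": "step_arm", "data": {"steps": [[[0,-0.3,0,0,1],[0,-0.414,-0.3,0,1],[0,-0.414,-0.6,0,1],[0,-0.414,-0.9,0,1],[0,-0.414,-1,0,1],[0,-0.414,-1,0,1]]]}}

```text
time_s: 28.55
ee_pos: [0.4757, -0.3706, 0.0988]
tcp_rot: [-180.0, 0.1, -29.9]
wrist_force: [-0.0, -0.3, 0.3]
gripper_width: 0.999
```

Run:
```python
from h import *
im,m=shot('top','t5.png'); im2,_=shot('wrist','w5.png')
a=cv2.resize(im[180:310,280:440],(512,416)); cv2.imwrite('pics/c5.png',np.vstack([a,cv2.resize(im2,(512,384))])[::,:,::-1][:800] if 0 else np.hstack([cv2.resize(a,(400,325)),cv2.resize(im2,(400,325))])[:,:,::-1])
```

```text
(no output)
```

View pics/c5.png

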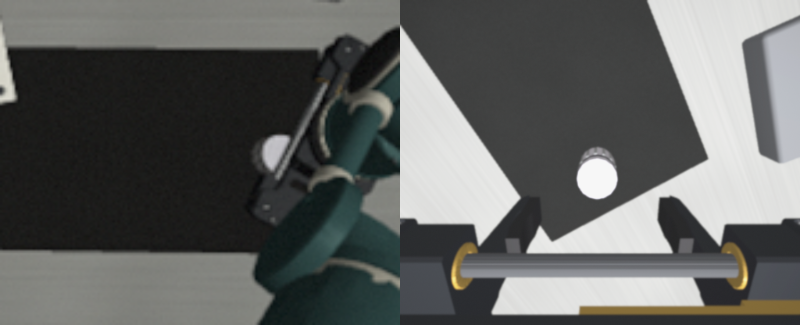

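The sleeve still stands where measured, central between the open fingers (other blobs were arm parts). Continuing.

Emit:
{"op": "step_arm", "data": {"steps": [[[0,0,-0.1,0,1],[0,0,-0.36,0,1],[0,0,-0.41,0,1],[0,0,-0.41,0,0.6],[0,0,-0.41,0,0.2],[0,0,-0.41,0,0.2],[0,0,-0.41,0,0.2],[0,0,-0.41,0,0.2],[0,0,-0.41,0,0.2],[0,0,-0.41,0,0.2]]]}}

```text
time_s: 29.9
ee_pos: [0.4753, -0.3725, 0.0182]
tcp_rot: [180.0, -0.0, -30.0]
wrist_force: [-1.7, 0.5, 5.2]
gripper_width: 0.448
```

Emit:
{"op": "step_arm", "data": {"steps": [[[0,0,0.2,0,0.2],[0,0,0.5,0,0.2],[0,0,0.8,0,0.2],[0,0,1,0,0.2],[0,0,1,0,0.2]]]}}

```text
time_s: 30.52
ee_pos: [0.4773, -0.3741, 0.222]
tcp_rot: [179.9, -0.5, -30.0]
wrist_force: [0.7, -0.1, -1.0]
gripper_width: 0.442
```

Emit:
{"op": "step_arm", "data": {"steps": [[[0,0,0.2,0,0.2],[0.1,0.1,0.41,0,0.2],[0.2,0.3,0.41,0,0.2],[0.3,0.5,0.41,0,0.2],[0.4,0.8,0.41,0,0.2],[0.479,1,0.41,0,0.2],[0.479,1,0.41,0,0.2]]]}}

```text
time_s: 31.4
ee_pos: [0.5709, -0.1691, 0.2963]
tcp_rot: [180.0, 0.3, -29.7]
wrist_force: [-0.2, -0.3, -2.2]
gripper_width: 0.45
```

Emit:
{"op": "step_arm", "data": {"steps": [[[0,0.2,0,0,0.2],[0,0.414,0,0,0.2],[0,0.414,0,0,0.2]]]}}

```text
time_s: 31.78
ee_pos: [0.5701, -0.0881, 0.2974]
tcp_rot: [179.9, 0.2, -29.8]
wrist_force: [-0.2, 0.3, -1.7]
gripper_width: 0.446
```

Emit:
{"op": "step_arm", "data": {"steps": [[[0,0.3,0,0,0.2],[0,0.6,0,0,0.2],[0,0.85,0,0,0.2],[0,1,0,0,0.2],[0,1,0,0,0.2],[0,1,0,0,0.2],[0,1,-0.1,0,0.2],[0,1,-0.2,0,0.2],[0,1,-0.25,0,0.2],[0,1,-0.25,0,0.2],[0,1,-0.25,0,0.2],[0,1,-0.25,0,0.2]]]}}

```text
time_s: 33.28
ee_pos: [0.5716, 0.1106, 0.2507]
tcp_rot: [-179.9, -0.1, -30.0]
wrist_force: [-0.3, 0.2, -0.8]
gripper_width: 0.445
```

Emit:
{"op": "step_arm", "data": {"steps": [[[0,0,0,0,0.55],[0,0,0,0,0.6],[0,0,0,0,0.7],[0,0,0,0,0.8],[0,0,0.1,0,0.8],[0,0,0.25,0,1],[0,0,0.25,0,1]]]}}

```text
time_s: 34.15
ee_pos: [0.5732, 0.1107, 0.3042]
tcp_rot: [-179.7, -0.3, -30.0]
wrist_force: [0.4, -0.4, -0.0]
gripper_width: 0.995
```

Emit:
{"op": "step_arm", "data": {"steps": [[[-0.3,-0.05,0,0,1],[-0.6,-0.1,0,0,1],[-0.8525,-0.15,0,0,1],[-0.8525,-0.15,-0.2,0,1],[-0.8525,-0.15,-0.5,0,1],[-0.8525,-0.15,-0.5,0,1],[-0.8525,-0.15,-0.5,0,1]]]}}

```text
time_s: 35.02
ee_pos: [0.4015, 0.0805, 0.2012]
tcp_rot: [-179.9, -0.1, -30.0]
wrist_force: [0.5, 0.9, 0.9]
gripper_width: 1.0
```

Run:
```python
from h import *
s=ctrl.sense(); print(s['time_s'],s['ee_pos'])
im,m=shot('wrist','w6.png'); sc,ms=shot('scene','s6.png')
print(proj(m,(.401,.0805,.058)),proj(m,(.401,.0805,.030)))
cv2.imwrite('pics/c6.png',np.hstack([cv2.resize(im,(430,322)),cv2.resize(sc[110:230,250:350],(360,322),interpolation=cv2.INTER_CUBIC)])[:,:,::-1])
```

```text
35.025 [0.40150762 0.08052463 0.20120122]
[255.99207703 176.67273869] [255.91309775 170.00858645]
```

View pics/c6.png

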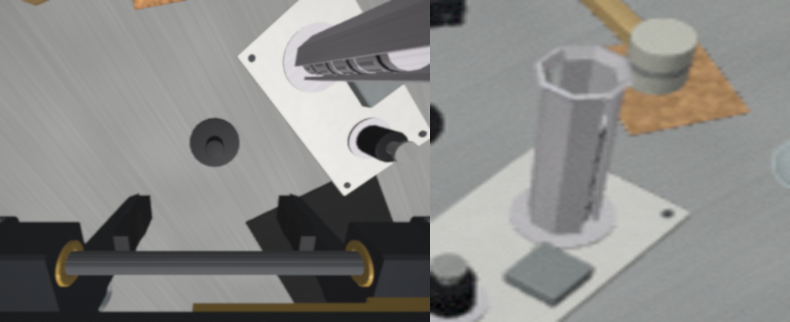

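The cap stands upright at the predicted spot (255,169), and four sleeves are visible stacked in the slot. Refitting the cap.

Emit:
{"op": "step_arm", "data": {"steps": [[[0,0,-0.3,0,1],[0,0,-0.6,0,0.7],[0,0,-0.78,0,0.5],[0,0,-0.81,0,0.5],[0,0,-0.81,0,0.5],[0,0,-0.81,0,0],[0,0,-0.81,0,0],[0,0,-0.81,0,0],[0,0,-0.81,0,0],[0,0,-0.81,0,0],[0,0,-0.81,0,0]]]}}

```text
time_s: 36.5
ee_pos: [0.4018, 0.0805, 0.0388]
tcp_rot: [-179.9, -0.1, -30.0]
wrist_force: [0.1, -0.2, 7.0]
gripper_width: 0.264
```

Emit:
{"op": "step_arm", "data": {"steps": [[[0,0,0.2,0,0],[0,0,0.5,0,0],[0,0,0.8,0,0],[0,0,1,0,0],[0,0,1,0,0]]]}}

```text
time_s: 37.12
ee_pos: [0.4028, 0.0807, 0.2414]
tcp_rot: [-179.7, -0.3, -30.0]
wrist_force: [0.8, 1.1, -1.5]
gripper_width: 0.265
```

Emit:
{"op": "step_arm", "data": {"steps": [[[0,0,0.25,0,0],[0,0,0.5,0,0],[0.2,0.05,0.5,0,0],[0.4,0.1,0.5,0,0],[0.65,0.15,0.5,0,0],[0.85,0.15,0.5,0,0],[0.85,0.15,0.5,0,0],[0.85,0.15,0.5,0,0],[0.85,0.15,0.5,0,0]]]}}

```text
time_s: 38.25
ee_pos: [0.5693, 0.1103, 0.3371]
tcp_rot: [180.0, 0.1, -30.0]
wrist_force: [-0.1, 0.3, -1.2]
gripper_width: 0.26
```

Emit:
{"op": "step_arm", "data": {"steps": [[[0,0,-0.12,0,0],[0,0,-0.2,0,0],[0,0,-0.26,0,0],[0,0,-0.32,0,0],[0,0,-0.38,0,0],[0,0,-0.405,0,0],[0,0,-0.405,0,0],[0,0,-0.405,0,0]]]}}

```text
time_s: 39.25
ee_pos: [0.5709, 0.1104, 0.2609]
tcp_rot: [-179.9, -0.1, -30.0]
wrist_force: [-6.8, -1.4, 15.1]
gripper_width: 0.26
```

Emit:
{"op": "step_arm", "data": {"steps": [[[0,0,0.015,0,0],[0,0,0.015,0,0],[0,0,0.015,0,0.4],[0,0,0.015,0,0.5],[0,0,0.015,0,0.5],[0,0,0.1,0,0.5],[0,0,0.3,0,0.7],[0,0,0.5,0,1],[0,0,0.5,0,1]]]}}

```text
time_s: 40.38
ee_pos: [0.5728, 0.1108, 0.3627]
tcp_rot: [-179.7, -0.4, -30.0]
wrist_force: [-0.3, 0.2, -0.4]
gripper_width: 0.821
```

Emit:
{"op": "step_arm", "data": {"steps": [[[-0.3,0.3,0,0.4,1],[-0.5,0.6,0,0.8,1],[-0.7,0.9,0,1,1],[-0.7,0.9,0,1,1],[-0.7,0.9,0,1,1],[-0.7,0.9,0,1,1]]]}}

```text
time_s: 41.12
ee_pos: [0.4306, 0.29, 0.3563]
tcp_rot: [180.0, 0.0, 15.0]
wrist_force: [1.3, 1.1, 0.2]
gripper_width: 0.999
```

Run:
```python
from h import *
s=ctrl.sense(); print(s['time_s'],s['ee_pos'],s['tcp_rot'],s['joints'].round(0))
sc,ms=shot('scene','s7.png'); t,mt=shot('top','t7.png'); w,mw=shot('wrist','w7.png')
a=cv2.resize(sc[90:240,230:350],(260,325),interpolation=cv2.INTER_CUBIC); b=cv2.resize(w,(433,325))
cv2.imwrite('pics/c7.png',np.hstack([a,b])[:,:,::-1])
for n,p in dict(flange=(.571,.1105,.252),top=(.571,.1105,.280)).items(): print(n,proj(ms,p),(proj(ms,p)-[230,90])*2.167)
g=t.max(2)[165:215,170:220]<35
for c,st in blobs(g,100): c=c+[170,165]; print(c,st,cast(mt,*c,.252))
```

```text
41.125 [0.43059043 0.29002597 0.35628635] [1.79952079e+02 2.48395888e-02 1.49808403e+01] [ 31.  -5. 101.  -0.  84.  16.]
flange [293.21793143 134.3929396 ] [136.9932574   96.19950011]
top [294.15163382 126.44354793] [139.0165905   78.97316836]
[195.56741573 191.0238764 ] [ 11  11  30  31 712] [0.5721809  0.11069005 0.252     ]
```

View pics/c7.png

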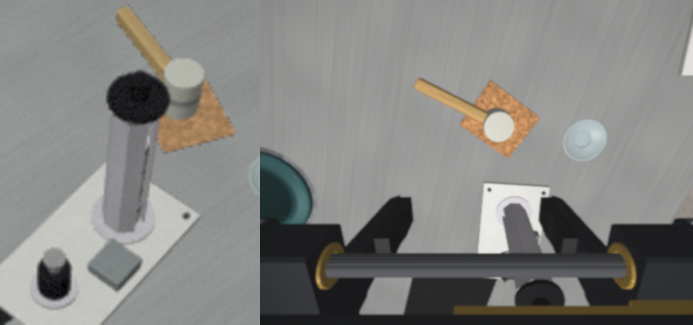

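The cap blob is the same as at the start (195.6,191.0), so it is seated. Now I measure the mallet from this wrist view and the top view.

Run:
```python
from h import *
for f,n,box in (('w7','wrist',(80,175,170,340)),('t7','top',(200,315,95,175))):
    im=np.load(f'pics/{f}.png.npy'); m=ctrl.camera_model(n); hs=cv2.cvtColor(im,cv2.COLOR_RGB2HSV)
    a,b,c,d=box; z=np.zeros(im.shape[:2],bool); z[a:b,c:d]=1
    for q,s in blobs(z&(hs[...,2]>(185 if n=='wrist' else 160))&(hs[...,1]<45),150):
        if s[4]<3000: print(n,'head',q,s,cast(m,*q,.074)); 
    H=z&(hs[...,0]>=10)&(hs[...,0]<26)&(hs[...,1]>90)
    p=np.argwhere(H)[:,::-1]; P=np.array([cast(m,u,v,.05)[:2] for u,v in p])
    # keep points 50-165 mm from head, beyond pad
    h=np.array([.4705,.3025]); r=np.linalg.norm(P-h,axis=1); k=(r>.085)&(r<.165)&(P[:,0]<.40); P=P[k]
    l=cv2.fitLine(P.astype(np.float32),2,0,.01,.01).ravel(); dd=l[:2]*np.sign(l[0]); nn=np.array([-dd[1],dd[0]])
    print('handle yaw',np.degrees(np.arctan2(dd[1],dd[0])),len(P),'line off head',(h-l[2:])@nn, 'mid',P.mean(0))
m=ctrl.camera_model('wrist'); im=np.load('pics/w1.png.npy')
```

```text
wrist head [282.17226891 149.49579832] [265 133  35  34 952] [0.4682943  0.30393518 0.074     ]
handle yaw -11.636585 723 line off head -0.0012317218491993583 mid [0.34775889 0.3290344 ]
top head [130.01749271 241.5335277 ] [120 231  21  22 343] [0.47288246 0.30325461 0.074     ]
handle yaw -13.062832 301 line off head 0.00360041956894247 mid [0.34821711 0.32717644]
```

Emit:
{"op": "step_arm", "data": {"steps": [[[-0.0225,0.11,0,0.25,1],[-0.0225,0.11,-0.2,0.5,1],[-0.0225,0.11,-0.5,0.75,1],[-0.0225,0.11,-0.8,1,1],[-0.0225,0.11,-1,1,1],[-0.0225,0.11,-1,1,1],[-0.0225,0.11,-1,1,1]]]}}

```text
time_s: 42.15
ee_pos: [0.4276, 0.3125, 0.1584]
tcp_rot: [179.9, -0.1, 59.9]
wrist_force: [-0.7, 0.4, -0.7]
gripper_width: 1.002
```

Emit:
{"op": "step_arm", "data": {"steps": [[[0,0,0,0.2,1],[0,0,0,0.3956,1],[0,0,0,0.3956,1],[0,0,-0.2,0.3956,1],[0,0,-0.4,0.3956,1],[0,0,-0.6,0.3956,0.8],[0,0,-0.685,0.3956,0.6],[0,0,-0.685,0.3956,0.6],[0,0,-0.685,0.3956,0.6]]]}}

```text
time_s: 43.28
ee_pos: [0.4276, 0.3134, 0.0216]
tcp_rot: [179.9, -0.1, 77.8]
wrist_force: [0.0, -0.5, 0.3]
gripper_width: 0.604
```

Run:
```python
from h import *
s=ctrl.sense(); print(s['time_s'],s['ee_pos'],s['tcp_rot'],s['wrist_force'],s['joints'].round(0),s['gripper_width'])
sc,ms=shot('scene','s8.png'); w,mw=shot('wrist','w8.png')
a=cv2.resize(sc[60:200,260:380],(300,350),interpolation=cv2.INTER_CUBIC); b=cv2.resize(w,(467,350))
cv2.imwrite('pics/c8.png',np.hstack([a,b])[:,:,::-1])
```

```text
43.275 [0.42762634 0.31340717 0.02158084] [ 1.79869288e+02 -1.35149304e-01  7.77853982e+01] [ 0.04755003 -0.4985581   0.30134556] [ 34.  13. 120.   0.  47. -44.] 0.6043875012234506
```

View pics/c8.png

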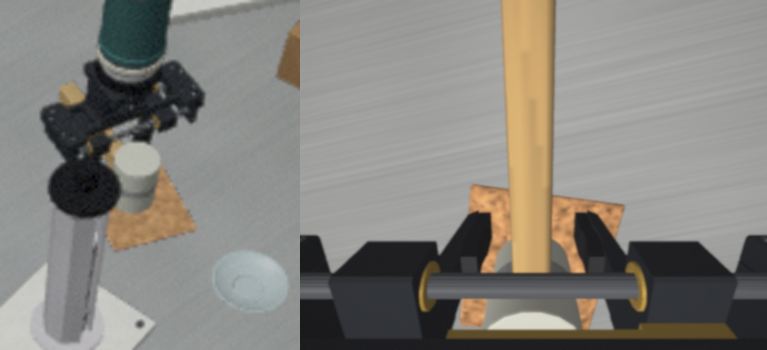

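Emit:
{"op": "step_arm", "data": {"steps": [[[0,0,0,0,0.3],[0,0,0,0,0],[0,0,0,0,0],[0,0,0,0,0],[0,0,0,0,0],[0,0,0,0,0]]]}}

```text
time_s: 44.12
ee_pos: [0.4261, 0.3125, 0.0198]
tcp_rot: [180.0, -0.0, 77.8]
wrist_force: [-0.1, 0.4, 1.1]
gripper_width: 0.245
```

Emit:
{"op": "step_arm", "data": {"steps": [[[0,0,0.1,0,0],[0,0,0.3,0,0],[0,0,0.5,0,0],[0,0,0.7,0,0],[0,0,0.9,0,0],[0,0,1,0,0]]]}}

```text
time_s: 44.88
ee_pos: [0.4263, 0.3125, 0.2213]
tcp_rot: [179.9, -0.1, 77.8]
wrist_force: [1.0, 0.0, -4.6]
gripper_width: 0.248
```

Emit:
{"op": "step_arm", "data": {"steps": [[[0,0,0.2,0,0],[0,0,0.4,0,0],[0,0,0.6,0,0],[0,0,0.6,0,0]]]}}

```text
time_s: 45.38
ee_pos: [0.4273, 0.3131, 0.3424]
tcp_rot: [179.8, -0.2, 77.8]
wrist_force: [0.4, -0.3, -3.4]
gripper_width: 0.245
```

Emit:
{"op": "step_arm", "data": {"steps": [[[0.15,-0.2,0,0.15,0],[0.3,-0.4,0,0.3,0],[0.45,-0.6,0,0.45,0],[0.6,-0.8,0,0.6,0],[0.687,-0.9,0,0.75,0],[0.687,-0.9,0,0.871,0],[0.687,-0.9,0,0.871,0]]]}}

```text
time_s: 46.25
ee_pos: [0.5623, 0.1316, 0.3359]
tcp_rot: [-179.7, -0.1, 116.9]
wrist_force: [-0.4, -0.4, -3.8]
gripper_width: 0.244
```

Emit:
{"op": "step_arm", "data": {"steps": [[[0,-0.2,0,0,0],[0,-0.4,0,0,0],[0,-0.6,0,0,0],[0,-0.8,0,0,0],[0,-0.886,0,0,0],[0,-0.886,0,0,0],[0,-0.886,0,0,0],[0,-0.886,0,0,0]]]}}

```text
time_s: 47.25
ee_pos: [0.5635, -0.0435, 0.3396]
tcp_rot: [180.0, -0.0, 117.1]
wrist_force: [0.6, -0.1, -3.1]
gripper_width: 0.246
```

Run:
```python
from h import *
s=ctrl.sense(); print(s['time_s'],s['ee_pos'],s['tcp_rot'],s['wrist_force'],s['joints'].round(0),s['gripper_width'])
sc,ms=shot('scene','s9.png'); t,mt=shot('top','t9.png')
a=cv2.resize(sc[60:260,180:350],(360,424),interpolation=cv2.INTER_CUBIC); b=cv2.resize(t[130:280,160:300],(396,424),interpolation=cv2.INTER_CUBIC)
cv2.imwrite('pics/c9.png',np.hstack([a,b])[:,:,::-1])
```

```text
47.25 [ 0.56348699 -0.04353836  0.33955073] [ 1.79996565e+02 -2.58665739e-02  1.17103267e+02] [ 0.64089664 -0.10052373 -3.10418243] [  -7.    1.   98.    0.   82. -124.] 0.24600259477298267
```

View pics/c9.png

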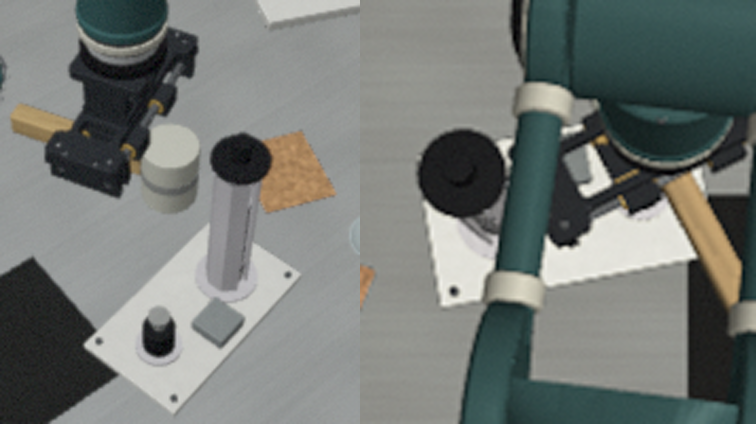

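Emit:
{"op": "step_arm", "data": {"steps": [[[0,0,-0.2,0,0],[0,0,-0.4,0,0],[0,0,-0.6,0,0],[0,0,-0.8,0,0],[0,0,-0.95,0,0],[0,0,-1,0,0],[0,0,-1,0,0],[0,0,-1,0,0]]]}}

```text
time_s: 48.35
ee_pos: [0.5649, -0.0448, 0.1416]
tcp_rot: [179.8, 0.1, 117.0]
wrist_force: [-0.8, -0.3, -3.4]
gripper_width: 0.247
```

Emit:
{"op": "step_arm", "data": {"steps": [[[0,0,-0.06,0,0],[0,0,-0.12,0,0],[0,0,-0.15,0,0],[0,0,-0.15,0,0],[0,0,-0.2,0,0],[0,0,-0.25,0,0],[0,0,-0.27,0,0],[0,0,-0.27,0,0],[0,0,-0.27,0,0]]]}}

```text
time_s: 49.48
ee_pos: [0.5639, -0.0448, 0.0859]
tcp_rot: [180.0, 0.0, 117.0]
wrist_force: [2.0, -0.3, 0.6]
gripper_width: 0.246
```

Emit:
{"op": "step_arm", "data": {"steps": [[[0,0,-0.015,0,0],[0,0,-0.025,0,0],[0,0,-0.025,0,0]]]}}

```text
time_s: 49.85
ee_pos: [0.5626, -0.0456, 0.083]
tcp_rot: [-179.9, 0.0, 117.1]
wrist_force: [-9.0, -3.4, 16.7]
gripper_width: 0.245
```

Run:
```python
from h import *
s=ctrl.sense(); print(s['time_s'],s['ee_pos'],s['tcp_rot'],s['wrist_force'],s['ft_torque'])
sc,ms=shot('scene','s10.png'); print(proj(ms,(.5995,-.0265,.070)))
cv2.imwrite('pics/c10.png',cv2.resize(sc[130:250,190:350,::-1],None,fx=4.5,fy=4.5,interpolation=cv2.INTER_CUBIC))
```

```text
49.85 [ 0.562627   -0.04555524  0.08298052] [-1.79864824e+02  9.53156142e-03  1.17058678e+02] [-8.9558289  -3.42745048 16.66203121] [-0.26541133  1.18664123  0.07690761]
[255.58129595 212.56752257]
```

View pics/c10.png

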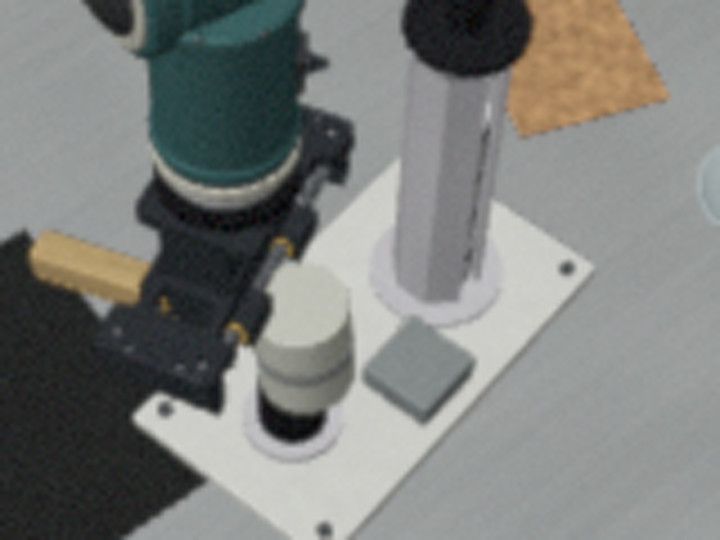

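Emit:
{"op": "step_arm", "data": {"steps": [[[0,0,0.05,0,0],[0,0,0.2,0,0],[0,0,0.4,0,0],[0,0,0.7,0,0],[0,0,1,0,0],[0,0,1,0,0]]]}}

```text
time_s: 50.65
ee_pos: [0.5664, -0.0449, 0.2869]
tcp_rot: [179.5, 0.3, 117.0]
wrist_force: [-0.7, 0.9, -3.7]
gripper_width: 0.246
```

Emit:
{"op": "step_arm", "data": {"steps": [[[0,0,0.2,0,0],[0,0,0.295,0,0],[0,0,0.295,0,0],[0,0,0.295,0,0]]]}}

```text
time_s: 51.15
ee_pos: [0.5626, -0.0447, 0.3373]
tcp_rot: [-179.8, -0.1, 117.0]
wrist_force: [-0.0, -0.3, -3.5]
gripper_width: 0.245
```

Run:
```python
from h import *
s=ctrl.sense(); print(s['time_s'],s['ee_pos'],s['wrist_force'],s['gripper_width'])
a=np.load('pics/s9.png.npy'); b,m=shot('scene','s11.png')
print(proj(m,(.5995,-.0265,.086)),proj(m,(.5995,-.0265,.070)))
for n,im in (('before',a),('after',b)):
    w=im[195:235,235:275].astype(int).max(2)
    print(n); print(w[4:34:2,8:34:2])
# head tilt: white mask of head, compare axis before/after
for n,im in (('before',a),('after',b)):
    hs=cv2.cvtColor(im,cv2.COLOR_RGB2HSV)
    k=np.zeros(im.shape[:2],bool); k[100:175,240:280]=1
    for c,s in blobs(k&(hs[...,2]>140)&(hs[...,1]>8)&(hs[...,1]<50)&(hs[...,0]<45),200): print(n,c,s)
```

```text
51.15 [ 0.56262143 -0.04469666  0.3373459 ] [-0.04014942 -0.31277784 -3.50428573] 0.2452686416475951
[255.6284152  209.33434063] [255.58129595 212.56752257]
before
[[178 204 204 203 205 205 205 202 202 202 202 205 204]
 [203 203 204 204 204 204 205 205 204 204 201 203 203]
 [205 202 203 204 206 203 201 203 202 204 204 204 203]
 [205 203 205 202 181 157 155 161 200 202 203 201 202]
 [205 202 203 198 151 149 147 143 159 201 202 204 203]
 [203 201 202 146 150 148 146 148 145 175 201 202 202]
 [203 203 171  59 140 148 149 148 118  79 197 202 202]
 [204 202 116  28  70 116 119  96  40  36 175 202 201]
 [202 202 107  32  34  91  89  60  35  39 187 201 203]
 [202 194  96  34  31  36  36  29  35  39 187 202 203]
 [202 186  96  26  38  31  29  33  28  32 183 194 203]
 [201 189 100  21  20  28  26  17  26  38 187 191 200]
 [199 187 135  24  25  20  23  13  23  40 187 194 201]
 [202 191 181  60  24  22  24  19  27 108 191 182 200]
 [202 174 191 178 100  49  34  50 131 184 183 195 200]]
after
[[180 203 203 204 204 204 205 203 203 203 203 206 206]
 [204 204 203 205 204 204 205 204 202 204 202 203 204]
 [204 201 203 204 205 204 204 201 202 203 205 205 204]
 [204 203 203 204 203 204 203 202 203 202 201 202 202]
 [205 204 203 202 174 136 132 142 196 202 201 204 204]
 [202 201 201 135 137 150 149 143 101 173 203 203 202]
 [203 202 169  76 148 152 147 147 141  77 198 203 201]
 [203 200 114  66 149 149 145 149 138  35 177 202 203]
 [202 202 107  32 125 144 147 142  80  36 187 203 203]
 [205 192  94  34  41  74  79  46  32  28 184 202 203]
 [201 188  96  32  46  38  29  35  23  31 186 195 202]
 [200 190 103   9  29  26  26  27  21  35 187 191 198]
 [202 189 131  28  26  26  20  13  19  46 187 194 199]
 [201 188 181  61  17  26  16  25  21 108 190 183 200]
 [203 177 193 179 100  45  28  52 129 184 184 195 201]]
before [259.46153846 130.84230769] [247 118  28  29 520]
after [257.90605428 130.38413361] [246 118  27  29 479]
```

Run:
```python
from h import *
a=np.load('pics/s9.png.npy'); b=np.load('pics/s11.png.npy')
for im in (a,b):
    w=im[195:235,235:275].astype(int).max(2); k=(w>128)&(w<168); k[:, :13]=0; k[:,29:]=0; k[26:]=0
    k=cv2.morphologyEx(k.astype(np.uint8),cv2.MORPH_OPEN,np.ones((3,3),np.uint8))
    for c,s in blobs(k,20): print(c+[235,195],s+[235,195,0,0,0])
    print(w[8:32,20],w[8:32,22])
```

```text
[254.56716418 208.52238806] [250 205  10   8  67]
[201 176 155 151 147 146 146 146 149 145 119  88  89  55  36  34  29  33
  26  21  23  28  24   3] [203 189 161 147 143 144 148 148 148 141  96  76  60  37  29  29  33  20
  17   9  13  21  19  27]
[254.56164384 211.15068493] [250 207  10   9  73]
[204 203 203 198 132 141 149 148 147 147 145 146 147 130  79  40  29  30
  26  20  20  23  16  19] [201 202 202 198 142 140 143 146 147 146 149 148 142  96  46  40  35  23
  27  27  13  16  25  26]
```

Emit:
{"op": "step_arm", "data": {"steps": [[[0,0.2,0,0,0],[0,0.4,0,0,0],[0,0.6,0,0,0],[0,0.8,0,0,0],[0,0.886,0,0,0],[0,0.886,0,0,0]]]}}

```text
time_s: 51.95
ee_pos: [0.563, 0.1329, 0.3384]
tcp_rot: [-179.9, -0.0, 117.1]
wrist_force: [-0.3, -0.5, -3.4]
gripper_width: 0.239
```

Emit:
{"op": "step_arm", "data": {"steps": [[[-0.15,0.2,0,-0.15,0],[-0.3,0.4,0,-0.3,0],[-0.45,0.6,0,-0.45,0],[-0.55,0.8,0,-0.6,0],[-0.6545,0.9,0,-0.75,0],[-0.6545,0.9,0,-0.871,0],[-0.6545,0.9,0,-0.871,0],[-0.6545,0.9,0,-0.871,0]]]}}

```text
time_s: 52.95
ee_pos: [0.4331, 0.3114, 0.3395]
tcp_rot: [180.0, 0.0, 77.8]
wrist_force: [0.1, -1.1, -3.7]
gripper_width: 0.247
```

Emit:
{"op": "step_arm", "data": {"steps": [[[0,0,-0.2,0,0],[0,0,-0.4,0,0],[0,0,-0.6,0,0],[0,0,-0.8,0,0],[0,0,-1,0,0],[0,0,-1,0,0]]]}}

```text
time_s: 53.7
ee_pos: [0.4302, 0.3098, 0.136]
tcp_rot: [-179.7, 0.4, 77.8]
wrist_force: [-0.8, -0.1, -3.6]
gripper_width: 0.243
```

Emit:
{"op": "step_arm", "data": {"steps": [[[0,0,-0.2,0,0],[0,0,-0.4,0,0],[0,0,-0.5,0,0],[0,0,-0.56,0,0],[0,0,-0.56,0,0],[0,0,-0.56,0,0]]]}}

```text
time_s: 54.45
ee_pos: [0.434, 0.3132, 0.0294]
tcp_rot: [179.9, -0.1, 77.8]
wrist_force: [0.2, 0.2, -3.9]
gripper_width: 0.243
```

Emit:
{"op": "step_arm", "data": {"steps": [[[0,0,-0.015,0,0],[0,0,-0.03,0,0],[0,0,-0.03,0,0],[0,0,-0.03,0,0]]]}}

```text
time_s: 54.95
ee_pos: [0.4325, 0.3124, 0.0217]
tcp_rot: [-180.0, 0.0, 77.8]
wrist_force: [-1.0, -0.3, -3.1]
gripper_width: 0.246
```

Run:
```python
from h import *
s=ctrl.sense(); print(s['time_s'],s['ee_pos'],s['tcp_rot'],s['wrist_force'],s['ft_torque'])
t,m=shot('top','t12.png'); sc,ms=shot('scene','s12.png')
a=cv2.resize(sc[60:180,280:370],(300,400),interpolation=cv2.INTER_CUBIC); b=cv2.resize(t[190:310,90:190],(333,400),interpolation=cv2.INTER_CUBIC)
cv2.imwrite('pics/c12.png',np.hstack([a,b])[:,:,::-1])
```

```text
54.95 [0.4324979  0.3123612  0.02167247] [-1.79995843e+02  4.61410369e-03  7.78293006e+01] [-1.00382244 -0.34916213 -3.08396658] [-0.01890351  0.07041691 -0.01319052]
```

Emit:
{"op": "step_arm", "data": {"steps": [[[0,0,-0.01,0,0],[0,0,-0.01,0,0],[0,0,-0.01,0,0]]]}}

```text
time_s: 55.42
ee_pos: [0.4325, 0.3124, 0.0197]
tcp_rot: [-180.0, 0.0, 77.8]
wrist_force: [-0.3, 1.0, -3.1]
gripper_width: 0.248
```

Emit:
{"op": "step_arm", "data": {"steps": [[[0,0,0,0,0.3],[0,0,0,0,0.4],[0,0,0,0,0.6],[0,0,0,0,0.8],[0,0,0,0,0.8],[0,0,0.2,0,0.8],[0,0,0.5,0,1],[0,0,0.8,0,1],[0,0,1,0,1],[0,0,1,0,1]]]}}

```text
time_s: 56.68
ee_pos: [0.4349, 0.3139, 0.2245]
tcp_rot: [179.6, -0.4, 77.8]
wrist_force: [0.2, -0.7, -0.5]
gripper_width: 1.002
```

Emit:
{"op": "step_arm", "data": {"steps": [[[-0.2,0.2,0.2,0,1],[-0.3,0.5,0.4,0,1],[-0.4,0.8,0.4,0,1],[-0.5,1,0.4,0,1],[-0.5,1,0.4,0,1],[-0.5,1,0.4,0,1]]]}}

```text
time_s: 57.42
ee_pos: [0.3321, 0.5115, 0.2975]
tcp_rot: [-179.9, 0.2, 77.9]
wrist_force: [-0.7, 0.2, -0.6]
gripper_width: 1.0
```

Run:
```python
from h import *
s=ctrl.sense(); print(s['time_s'],s['ee_pos'],s['wrist_force'])
t,mt=shot('top','t13.png'); sc,ms=shot('scene','s13.png')
hs=cv2.cvtColor(t,cv2.COLOR_RGB2HSV)
for c,q in blobs((hs[...,2]>160)[215:270,100:165]&(hs[...,1]<45)[215:270,100:165],150): c=c+[100,215]; print('head',c,q,cast(mt,*c,.074))
g=t.max(2)[165:215,170:220]<35
for c,st in blobs(g,100): c=c+[170,165]; print('cap',c,st,cast(mt,*c,.252))
a=cv2.resize(sc[60:260,210:360],(360,480),interpolation=cv2.INTER_CUBIC); b=cv2.resize(t[130:310,90:260],(430,455),interpolation=cv2.INTER_CUBIC)
b=np.vstack([b,np.zeros((25,430,3),np.uint8)]); cv2.imwrite('pics/c13.png',np.hstack([a,b])[:,:,::-1])
```

```text
57.425 [0.33205325 0.51152537 0.29749542] [-0.7018541   0.24186242 -0.58386282]
head [130.62241888 238.60471976] [ 21  13  21  22 339] [0.48036422 0.30206496 0.074     ]
cap [195.58227848 190.96905767] [ 11  11  30  31 711] [0.57230276 0.11066027 0.252     ]
```

View pics/c13.png

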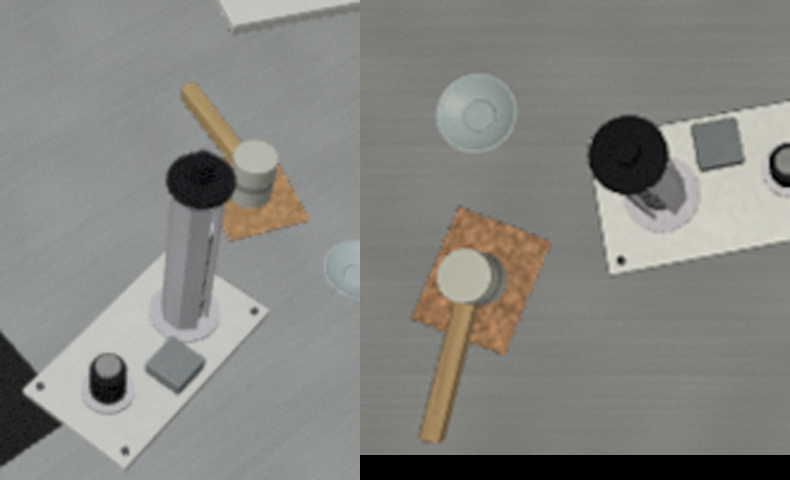

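The mallet stands on its head mid-pad, the cap is on, the pin head sits low in its housing, and the dish is where it was. Handing in.

```bash
python3 -c "
from station import ctrl
print(ctrl.sign_off())"
```

```text
the job is handed in; nothing more can be done
None
```

The job is handed in after about 57 s of robot time; no verdict was reported. I took the cap off, dropped all four sleeves present down the tube and refitted the cap. I then pressed the lock pin down with the mallet's head and stood the mallet back on its pad.

**Last checks:**
- **Cap:** it sits where it was at the start, within about 1 mm in the top view. The height at which it met the rim matches fully seated.
- **Sleeves:** all four were visible stacked in the viewing slot before the cap went on.
- **Mallet:** the head measured at (0.480, 0.302) against a pad centre of about (0.478, 0.303), upright, with the gripper clear.
- **Bystanders:** the dish stands clear and looks undisturbed. I did not check the bottle and case again at the end, though no move came near them and no contact force showed.

**Pin travel, which did not fully agree:** the press ended against a hard stop at about 20 N, well over the 8 N spring. The head's lower edge moved 3.1–3.3 px in the picture, against 3.2 px for full travel. The centroid of its disc moved only 2.6 px, about 13 mm by itself. I put that down to masking and trusted the hard stop.

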